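# Turn a settled tin of lacquer over in the tin turner

## Robot

A 6-joint arm with a two-finger parallel gripper is mounted at the origin on a cart in front of the work surface, level with it; the furniture and walls round the work are solid. World frame = base frame: x ahead of the robot, y to its left, z up, the work surface at z = 0. Lengths are in m, angles in rad, forces in N, time in s.
With the tool pointing down it reaches from about 0.375 to 0.925 m from the base axis. Payload 5.7 kg.
Tool frame: the origin (TCP) lies midway between the tips of the shut fingers; the grasp point (between the pads) lies 19 mm behind it; z points along the fingers, y is the line along which they close (so a half turn about z gives the same grasp; the last joint's range is limited). The gripper opens to 88 mm and grips with 3 to 60 N. Pads are 20 mm wide; open, the fingers measure 115 mm over their backs; the gripper's body (75 mm by 178 mm) begins 61 mm behind the grasp point.
Start: joints at [1.07, 0.359, 1.51, -0, 1.272, -0.115], TCP at [0.226, 0.556, 0.223] pointing down, gripper open.
Joint ranges: [-2.97, 2.97], [-1.01, 2.36], [0.21, 2.38], [-0.96, 4.11], [0.2, 2.71], [-2.98, 2.98]. Speed limits (rad/s): [2.39, 2.39, 3.14, 3.14, 3.14, 3.14].

## Interface

Orientations are given as a unit quaternion [x, y, z, w].
In Python, from bench import move_ptp, servo_line, goto_joints, move_gripper, sleep, inverse_kinematics, capture, PlanningError, close_job, spot_in, silhouettes, current_clock, current_joint_pos, current_qvel, current_joint_torque, current_position, current_orientation, current_force, current_torque, current_finger_gap, current_grip_force gives the robot as it stands. Calls block until the motion is done:
- move_ptp(position, orientation): joint-space move of the TCP to a pose.
- servo_line(position, orientation=None, rate=0.15, contact_N=None): straight line of the TCP; orientation=None keeps the orientation; rate is the mean speed in m/s. With contact_N (N) it stops when the force on the tool has changed by that much, and returns True; else False.
- goto_joints(angles): joint-space move.
- move_gripper(opening): finger opening in m; the grip force is fixed at half the most; returns when the fingers have stopped.
- sleep(seconds).
- inverse_kinematics(position, orientation): joint angles nearest the present ones, or None.
- capture(name): name is "side" or "top"; returns a dict with "image" (480x640x3 uint8, blue, green, red), "range_z" (480x640 float32, m along the optical axis (not along the pixel's ray), 0 where there is no reading), "intrinsics" (3x3 intrinsics, pixels), "k1" (the pictures are not rectified: a ray, as slopes to the right and down, at radius r is drawn at 1 + k1 r^2 times it, then the intrinsics apply), "R" (3x3) and "t" (3): a world point X has camera coordinates R X + t. Camera axes: x right, y down, z forward; pixel columns grow to the right and rows downward; lengths in m; the calibration is good to about 2 mm. A picture is of the moment at which its call begins.
A pose or a line that the arm cannot do raises PlanningError and nothing moves.
- close_job(): hands the job in; it is judged then, once.
Trained networks look in the newest picture that a camera, given by its name, has taken for a name from the list of things; names that differ only in an ending like _2 or _b are one class to them, and where a whole thing is asked for, a point or a joint stands for the part that bears it (a point fixed in the world has none). Each returns a list of dicts, best first, with "conf" (0 to 1); they miss things now and then, are a little off and sometimes report something else, mostly with a low value. They report only what shows in the picture. A call takes as long as a camera call. They do not tell look-alikes from the thing itself.
- spot_in(camera, query): "xy" ([column, row] in pixels, amid what is visible of it).
- silhouettes(camera, query): "region" (480x640 bool, what is visible of it) and "xy" ([column, row] in pixels, amid what is visible of it).
Readings, each from a call of its own:
- current_clock(): time.
- current_joint_pos(): joint angles.
- current_qvel(): joint speeds.
- current_joint_torque(): joint torques, N m.
- current_position(): TCP position.
- current_orientation(): TCP orientation.
- current_force(): force on the tool from outside, world axes, zero at the start.
- current_torque(): the same for the moment, N m.
- current_finger_gap(): finger opening in m.
- current_grip_force(): force on a finger pad.
Only numpy, scipy, OpenCV 4.12 (cv2) and the standard library are available. Lean on these libraries where they do the work, as an engineer would, in place of code of your own. Each camera call takes 0.05 s, during which the arm holds its last target. There are 200 camera calls.

## Task

The black lacquer in the closed tin has settled. Push the tin along the deck into the turner's cradle until it stands against the back plate, then swing the crank steadily all the way over so that the tin stands on its lid, and leave it upside down for about three seconds. Then bring the crank all the way back so that the tin stands upright in the cradle again, and let go; do not tip the tin over on the deck or disturb the other things on the table.

Things in the scene. Friction and masses are not known exactly. Their poses are not given: they have to be found in the camera images.
- lacquer_tin: closed lever-lid tin, red and black with a bright metal rim and lid (fixed on), a cylinder 70 mm in diameter (73 mm over a drip), 78 mm high, about 0.3 kg. Origin: centre of its underside; z points up through the lid. Starts upright on the turner's deck. Too wide for most grippers, it need only be pushed, at about mid height.
- turner: the tin turner: plywood board 0.20 m wide (y), fixed to the table, with a blue steel cradle between two steel uprights (y = +-58 mm, tops 82 mm above the table). Origin: on the table straight below the cradle's axis. x is the loading direction, from the open deck into the cradle; y to the left of it; z up.
- deck (a point): middle of the flat loading deck, on its surface, 18 mm above the table, at x = -115 mm of the turner; the deck spans x = -190 to -40 mm and y = +-100 mm of the turner. Axes as the turner's.
- mouth (a point): middle of the throat, on the deck, at x = -54 mm of the turner. Two low wooden fences on the deck (tops 40 mm above the table) stand 77 mm apart here and flare out to about 129 mm apart at x = -104 mm; they lead the tin into the cradle, over a 10 mm gap between deck and cradle floor.
- axis (a point): middle of the cradle's axis, fixed, 60 mm above the table; the axis runs along the turner's y.
- cradle (a joint): angle of cradle and crank together, rad: 0 = upright, as at the start, crank level toward the deck (-x); it grows as the crank goes up and over to the far side (+x), where 3.14 = upside down, crank level again. Stops at both ends. It stays where it is left (friction about 0.12 N m, nearly balanced).
- seat (a point): point on the cradle's floor below the axis where the centre of the tin's underside belongs; turns with the cradle, axes as the turner's at joint 0. Open toward -x; inside 79 mm wide and 84 mm high (4 mm spare beside the tin, 6 mm above); back plate's face at x = +37 mm, so a tin pushed home is centred within 2 mm. As it turns over, the opening goes up: the tin cannot fall out.
- roof (a point): middle of the cradle roof's upper side, 105 mm above the table at joint 0, turns with the cradle. The roof spans x = -30 to +30 mm of the turner at joint 0, y = +-43 mm; the tin goes in beneath it. The cradle's round cheeks reach from x = -40 to +48 mm.
- crank_grip (a point): middle of the crank's dark wooden handle: free-spinning round sleeve, 21 mm thick, 70 mm long along the turner's y, 60 mm from the axis, at y = -121 mm of the turner (board ends at -100, crank arm at -84). Travels an upper half circle, 60 mm above the table at its ends, 120 at the top. Grip it from above, fingers closing along the turner's x; the hand need not turn with it.
- jar_putty: bystander: screw jar with grey-green cap, 66 mm across, 82 mm high, to the left of the turner; origin under its centre
- brush_wide: bystander: wide wooden brush 199 x 48 x 11 mm, right of the turner; origin under its centre
- hera_long: bystander: long wooden spatula 200 x 26 x 9 mm, right of the brush; origin under its centre
- sample_1: bystander: black lacquer sample plate with a gold flower, 95 x 60 x 9 mm, left of the deck; origin under its centre
- lacquer_bowl: bystander: bowl, black outside and red inside, 114 mm across, 56 mm high; origin under its centre
- masking_tape: bystander: roll of masking tape lying flat, 104 mm across, 25 mm high; origin under its centre
- sand_block_grey: bystander: grey sanding block 48 x 74 x 28 mm; origin under its centre
Not all that is in view belongs to the job. What is shaped like the lacquer_tin but purple is not meant.

How it is judged:
On the way, in this order (a step that is already met when the one before it is completed fails the run):
1. the tin stands upright in the cradle, within 8 mm of its seat, cradle still upright (value of joint cradle below 0.15 rad and angle between lacquer_tin's own z axis and vertical below 0.12 rad and distance between lacquer_tin and seat below 0.008 m), for 0.2 s.
2. cradle fully over (within 0.15 rad of its stop) and the tin upside down in it for two seconds (value of joint cradle above 2.99 rad and angle between lacquer_tin's own z axis and vertical above 2.95 rad and distance between lacquer_tin and seat below 0.015 m), for 2 s.
At the end, for the whole second after the job is handed in: The tin stands upright (within 0.12 rad) and at rest in the cradle, within 12 mm of the seat, and the cradle is back upright (joint below 0.12 rad), after having stood upside down against the far stop for two seconds (value of joint cradle below 0.12 rad and angle between lacquer_tin's own z axis and vertical below 0.12 rad and distance between lacquer_tin and seat below 0.012 m and linear speed of lacquer_tin below 0.02 m/s and velocity of joint cradle between -0.05 and 0.05 rad/s); the robot touches nothing.
It fails at once if the tin tips over outside the cradle (tilt above 0.5 rad more than 60 mm from the seat) (angle between lacquer_tin's own z axis and vertical above 0.5 rad and distance between lacquer_tin and seat above 0.06 m).
It fails at once if the crank is thrown over (faster than 5 rad/s) (velocity of joint cradle above 5 rad/s or velocity of joint cradle below -5 rad/s).
It fails at once if another thing on the table is moved more than 30 mm (distance of any of jar_putty, brush_wide, hera_long, sample_1, lacquer_bowl, masking_tape, sand_block_grey from where it was at the start of the episode above 0.03 m).
It also fails if it takes over 72 s, if anything falls off the work surface, if the arm or the gripper's body presses on something with over 40 N, if the wrist force passes 120 N, or if a joint passes its speed limit or range.

## Working session

There is one attempt and no reset: what is moved stays moved. The work goes in short steps, each a Python script; the robot and the scene stay as the last script left them, time stands still between calls to the robot, and variables do not carry over. Pictures are saved under pics/ and viewed, at most 10 in all, crops included, and the job is handed in when it is done.

```bash
mkdir -p pics; cat > h.py <<'E'
import numpy as np, cv2
from bench import *
def ray(c,px):
    K=c["intrinsics"];d=np.array([(px[0]-K[0,2])/K[0,0],(px[1]-K[1,2])/K[1,1]]);u=d.copy()
    for _ in range(20): u=d/(1+c["k1"]*(u@u))
    return np.array([u[0],u[1],1.])
def world(c,px,z): # by depth along axis
    return c["R"].T@(ray(c,px)*z-c["t"])
def onplane(c,px,h):
    r=c["R"].T@ray(c,px);o=-c["R"].T@c["t"];return o+r*(h-o[2])/r[2]
def cloud(c,mask):
    v,u=np.nonzero(mask&(c["range_z"]>0));K=c["intrinsics"]
    d=np.stack([(u-K[0,2])/K[0,0],(v-K[1,2])/K[1,1]],1);q=d.copy()
    for _ in range(20): q=d/(1+c["k1"]*(q**2).sum(1))[:,None]
    z=c["range_z"][v,u]
    return (np.c_[q*z[:,None],z]-c["t"])@c["R"]
E
python3 - <<'E'
from h import *
np.set_printoptions(precision=3,suppress=True)
for n in("top","side"):
    c=capture(n);cv2.imwrite(f"pics/{n}0.png",c["image"]);print(n,-c["R"].T@c["t"],c["k1"])
    for q in("lacquer_tin","turner","cradle","crank_grip","jar_putty","brush_wide","hera_long","sample_1","lacquer_bowl","masking_tape","sand_block_grey","roof"):
        for s in silhouettes(n,q)[:3]:
            p=cloud(c,s["region"])
            print(q,round(s["conf"],2),np.round(s["xy"]),len(p),*( (np.median(p,0),np.percentile(p,2,axis=0),np.percentile(p,98,axis=0)) if len(p) else ()))
E
```

```text
top [ 0.25  -0.027  1.47 ] -0.13859973950982507
lacquer_tin 0.89 [313. 260.] 578 [0.455 0.045 0.093] [0.425 0.015 0.025] [0.49  0.078 0.1  ]
lacquer_tin 0.75 [263. 263.] 678 [0.459 0.204 0.008] [ 0.412  0.164 -0.001] [0.503 0.243 0.015]
lacquer_tin 0.66 [221. 203.] 521 [0.632 0.317 0.074] [0.606 0.29  0.019] [0.667 0.349 0.081]
turner 0.71 [185. 266.] 454 [0.452 0.437 0.025] [0.428 0.403 0.003] [0.48  0.474 0.032]
turner 0.59 [323. 241.] 5898 [0.53  0.021 0.019] [ 0.394 -0.085  0.002] [0.66  0.13  0.107]
turner 0.58 [262. 214.] 504 [0.593 0.193 0.079] [0.569 0.165 0.021] [0.627 0.223 0.087]
cradle 0.67 [324. 220.] 1202 [0.569 0.017 0.101] [ 0.507 -0.113  0.013] [0.62  0.072 0.11 ]
crank_grip 0.65 [364. 240.] 171 [ 0.514 -0.09   0.068] [ 0.504 -0.121  0.059] [ 0.524 -0.057  0.075]
jar_putty 0.77 [264. 216.] 522 [0.594 0.194 0.079] [0.569 0.165 0.015] [0.63  0.226 0.087]
brush_wide 0.89 [396. 236.] 853 [ 0.541 -0.188  0.008] [ 0.458 -0.208  0.001] [ 0.643 -0.169  0.015]
brush_wide 0.74 [324. 241.] 5654 [0.529 0.023 0.019] [ 0.396 -0.082  0.011] [0.659 0.13  0.107]
hera_long 0.59 [412. 
[... 1551 characters left out ...]
8 -0.424  0.055]
lacquer_bowl 0.68 [351. 346.] 1426 [ 0.49  -0.455  0.035] [ 0.436 -0.532  0.005] [ 0.538 -0.424  0.055]
lacquer_bowl 0.6 [334. 251.] 872 [ 0.571 -0.014  0.07 ] [ 0.509 -0.124  0.017] [0.627 0.079 0.107]
lacquer_bowl 0.27 [280. 253.] 73 [0.432 0.205 0.008] [0.41  0.177 0.002] [0.448 0.241 0.011]
masking_tape 0.7 [306. 227.] 235 [0.579 0.419 0.016] [0.535 0.391 0.   ] [0.62  0.492 0.026]
sand_block_grey 0.66 [335. 254.] 808 [ 0.57  -0.013  0.07 ] [ 0.509 -0.124  0.031] [0.625 0.077 0.107]
sand_block_grey 0.56 [281. 233.] 175 [0.455 0.41  0.019] [ 0.43   0.393 -0.002] [0.493 0.469 0.028]
roof 0.74 [334. 250.] 768 [ 0.57  -0.013  0.071] [ 0.509 -0.124  0.034] [0.622 0.076 0.107]
```

View pics/top0.png

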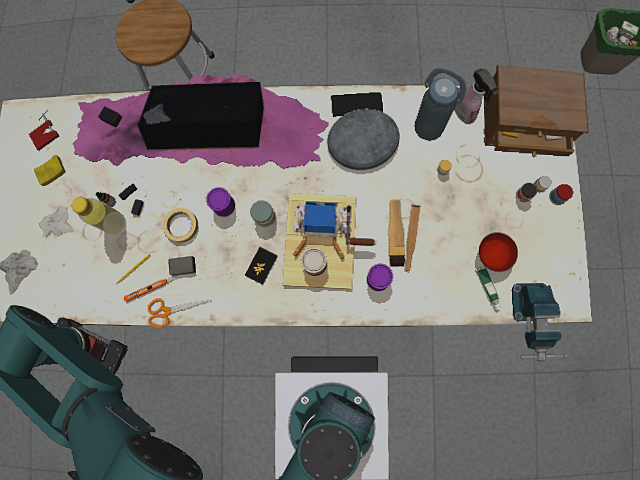

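View pics/side0.png

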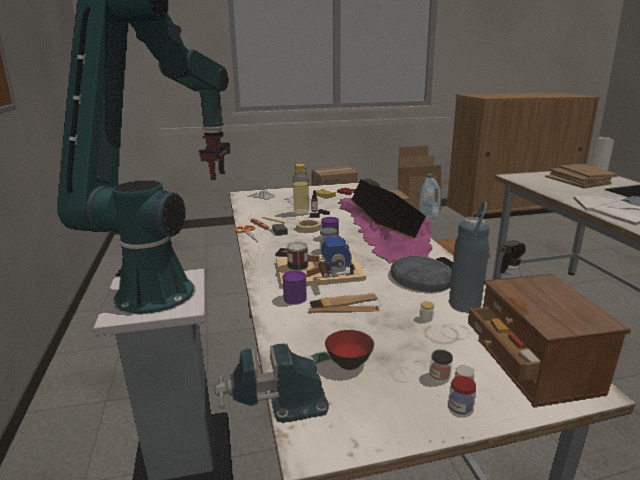

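The top view shows the red tin with the bright lid at px (313,260) on the deck and the blue cradle at (322,218). The crank handle is at (364,241), the jar at (263,213) and the brush at (396,236). Purple decoys stand at (380,277) and (221,201). The side view agrees, with the tin at (296,257) and the crank at (324,265). Next I'll fit the turner frame.

```bash
cat > m.py <<'E'
from h import *
np.set_printoptions(precision=4,suppress=True)
def turner():
    c=capture("top");full=np.ones((480,640),bool)
    p=cloud(c,full)
    near=(p[:,0]>.36)&(p[:,0]<.70)&(p[:,1]>-.155)&(p[:,1]<.145)
    p=p[near]
    d=p[(p[:,2]>.012)&(p[:,2]<.1)&(p[:,1]>-.1)]
    print("board",cv2.minAreaRect(d[:,:2].astype(np.float32)*1000))
    r=p[(p[:,2]>.097)&(p[:,2]<.115)&(p[:,0]>.52)];print("roof z",np.median(r[:,2]),len(r),cv2.minAreaRect(r[:,:2].astype(np.float32)*1000))
    s=[s for s in silhouettes("top","crank_grip")][0];g=cloud(c,s["region"]);g=g[g[:,2]>.055];
    print("grip",cv2.minAreaRect(g[:,:2].astype(np.float32)*1000),np.median(g[:,2]))
    t=p[(p[:,2]>.085)&(p[:,2]<.105)&(p[:,0]<.51)&(abs(p[:,1]-.045)<.06)]
    (x,y),R=cv2.minEnclosingCircle(t[:,:2].astype(np.float32)*1000);print("tin lid",x,y,R,t.mean(0),np.median(t[:,2]))
turner()
from h import *
c=capture("top");I=c["image"][170:300,270:420];cv2.imwrite("pics/crop.png",cv2.resize(I,None,fx=5,fy=4.6,interpolation=cv2.INTER_CUBIC)[:598])
E
python3 m.py
```

```text
board ((528.190185546875, 16.73224639892578), (233.78770446777344, 275.4618225097656), 86.8514633178711)
roof z 0.10449590211650361 674 ((585.3692626953125, 29.96033477783203), (85.90935516357422, 70.0356216430664), 86.05602264404297)
grip ((514.6539306640625, -87.79060363769531), (67.61123657226562, 20.239948272705078), 88.51089477539062) 0.06728257781327594
tin lid 458.06072998046875 46.671356201171875 35.29955291748047 [0.458  0.0467 0.0933] 0.09333181592085071
```

View pics/crop.png

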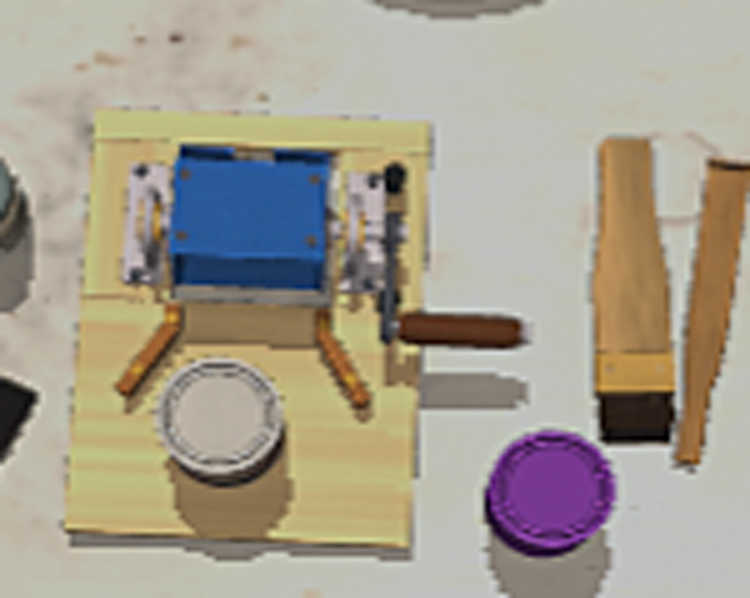

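The crop confirms the tin at (222,420), about 10 mm left of the turner's centreline. The crank handle is at (460,330) and the cradle is upright with nothing blocking its opening. I'll refine the yaw, check IK and push.

```bash
cat >> h.py <<'E'
from scipy.spatial.transform import Rotation as Rn
import json,os
class T:
    def __init__(s,yaw,o): s.yaw=yaw;s.o=np.array(o);s.M=Rn.from_euler("z",yaw).as_matrix()
    def w(s,x,y,z): return s.M@np.array([x,y,z])+np.r_[s.o,0]
    def inv(s,p): return s.M.T@(np.array(p)-np.r_[s.o,0])
    def q(s,closing,tilt=0,flip=1):
        z=np.array([np.sin(tilt),0,-np.cos(tilt)]);y=flip*np.array({"x":[1,0,0],"y":[0,1,0]}[closing],float)
        return Rn.from_matrix(s.M@np.c_[np.cross(y,z),y,z]).as_quat()
def lid():
    c=capture("top");p=cloud(c,np.ones((480,640),bool))
    t=p[(p[:,2]>.085)&(p[:,2]<.102)&(p[:,0]<.54)&(p[:,0]>.4)&(abs(p[:,1]-.04)<.07)]
    return t
E
python3 - <<'E'
from h import *
np.set_printoptions(precision=4,suppress=True)
p=cloud(capture("top"),np.ones((480,640),bool))
d=p[(p[:,2]>.013)&(p[:,2]<.024)&(p[:,1]>-.12)&(p[:,1]<.15)&(p[:,0]>.39)&(p[:,0]<.665)]
for f in(np.max,np.min):
    xs=np.arange(.40,.49 if f is np.min else .64,.008);ys=[f(d[(d[:,0]>=x)&(d[:,0]<x+.008)][:,1]) for x in xs]
    k=np.polyfit(xs+.004,ys,1);print(np.degrees(np.arctan(k[0])),np.polyval(k,.5816))
ks=np.arange(-.04,.10,.01);fx=[d[(d[:,1]>=y)&(d[:,1]<y+.01)][:,0].min() for y in ks]
print("front",-np.degrees(np.arctan(np.polyfit(ks,fx,1)[0])))
t=T(np.radians(-3.3),[.5816,.0295])
print("tin in turner",t.inv([.458,.0467,.0933]))
for tilt in(0,.15,.26):
  for fl in(1,-1):
    print(tilt,fl,[inverse_kinematics(t.w(x,.010,z),t.q("y",tilt,fl)) for x,z in((-.20,.2),(-.195,.052),(-.045,.052))])
for fl in(1,-1): print("crank",fl,inverse_kinematics(t.w(-.06,-.121,.041),t.q("x",0,fl)),inverse_kinematics(t.w(.06,-.121,.041),t.q("x",0,fl)))
E
```

```text
-3.1654673081145934 0.1290764000410226
13.74380021665158 -0.03572421886940441
front -2.5868879608655013
tin in turner [-0.1244  0.0101  0.0933]
0 1 [array([-0.047 ,  0.0696,  1.9664, -0.    ,  1.1056, -1.5602]), array([-0.0471,  0.339 ,  2.1322, -0.    ,  0.6704, -1.5603]), array([-0.0501,  0.4879,  1.8136, -0.    ,  0.84  , -1.5633])]
0 -1 [array([-0.047 ,  0.0696,  1.9664, -0.    ,  1.1056,  1.5814]), array([-0.0471,  0.339 ,  2.1322, -0.    ,  0.6704,  1.5813]), array([-0.0501,  0.4879,  1.8136, -0.    ,  0.84  ,  1.5783])]
0.15 1 [array([-0.0451, -0.0152,  2.0682, -0.0023,  0.9386, -1.5571]), array([-0.0453,  0.2955,  2.2517, -0.0043,  0.4445, -1.5548]), array([-0.0492,  0.4377,  1.941 , -0.0022,  0.613 , -1.5607])]
0.15 -1 [array([-0.0451, -0.0152,  2.0682, -0.0023,  0.9386,  1.5845]), array([-0.0453,  0.2955,  2.2517, -0.0043,  0.4445,  1.5868]), array([-0.0492,  0.4377,  1.941 , -0.0022,  0.613 ,  1.5809])]
0.26 1 [array([-0.0433, -0.0716,  2.146 , -0.0051,  0.8073, -1.5534]), array([-0.0435,  0.2837,  2.3431, -0.0143,  0.2549, -1.5433]), array([-0.0484,  0.4144,  2.0346, -0.0057,  0.4326, -1.5567])]
0.26 -1 [array([-0.0433, -0.0716,  2.146 , -0.0051,  0.8073,  1.5882]), array([-0.0435,  0.2837,  2.3431, -0.0143,  0.2549,  1.5983]), array([-0.0484,  0.4144,  2.0346, -0.0057,  0.4326,  1.5849])]
crank 1 [-0.3014  0.4884  1.8584 -0.      0.7947 -0.2438] [-0.2558  0.6124  1.5817 -0.      0.9475 -0.1982]
crank -1 [-0.3014  0.4884  1.8584 -0.      0.7947  2.8978] [-0.2558  0.6124  1.5817 -0.      0.9475  2.9434]
```

```bash
cat >> h.py <<'E'
t=T(np.radians(-3.15),[.5814,.0294])
E
python3 - <<'E'
from h import *
np.set_printoptions(precision=4,suppress=True)
q=t.q("y",.15,1)
move_ptp(t.w(-.20,.010,.2),q); move_gripper(.016)
print(servo_line(t.w(-.197,.010,.052),q,rate=.12,contact_N=10))
print(servo_line(t.w(-.155,.009,.052),q,rate=.06,contact_N=12),current_force())
print(servo_line(t.w(-.119,.000,.052),q,rate=.05,contact_N=12),current_force())
l=lid();print("lid",t.inv((l.min(0)+l.max(0))/2),t.inv(current_position()),current_finger_gap(),current_clock())
c=capture("side");cv2.imwrite("pics/s1.png",cv2.resize(c["image"][200:320,220:400],None,fx=4.4,fy=4.4))
E
```

```text
False
False [ 0.1302 -0.8172 -0.4684]
False [-0.0615 -0.1388  0.3817]
lid [-0.0569  0.0017  0.0931] [-0.1189 -0.      0.052 ] 0.016263460681575116 7.7583
```

View pics/s1.png

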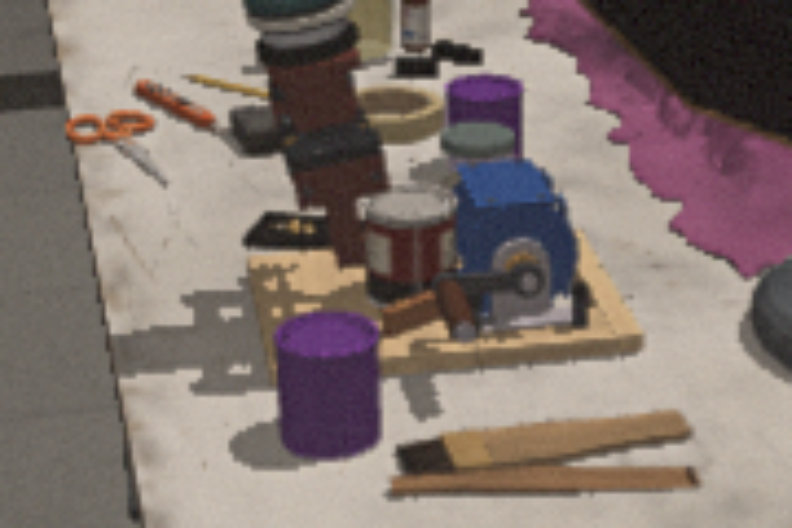

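The tin stands upright at (408,240), with the fingers behind it at (350,230) and the cradle opening just ahead. I'll push it home.

```bash
python3 - <<'E'
from h import *
np.set_printoptions(precision=4,suppress=True)
q=t.q("y",.15,1)
for x in(-.08,-.06,-.050,-.0437):
    r=servo_line(t.w(x,0,.052),q,rate=.04,contact_N=15);print(x,r,t.inv(current_position()),current_force()@t.M)
    if r: break
c=capture("side");cv2.imwrite("pics/s2.png",cv2.resize(c["image"][200:320,220:400],None,fx=4.4,fy=4.4));print(current_clock())
E
```

```text
-0.08 False [-0.0797 -0.      0.0521] [ 0.0082 -0.1086  0.5124]
-0.06 False [-0.0593 -0.      0.0521] [ 0.3383  0.0353 -0.1397]
-0.05 False [-0.0493 -0.      0.0521] [ 0.0153 -0.3632  0.1071]
-0.0437 False [-0.0434  0.      0.052 ] [-0.2826 -0.246  -0.791 ]
10.3417
```

View pics/s2.png

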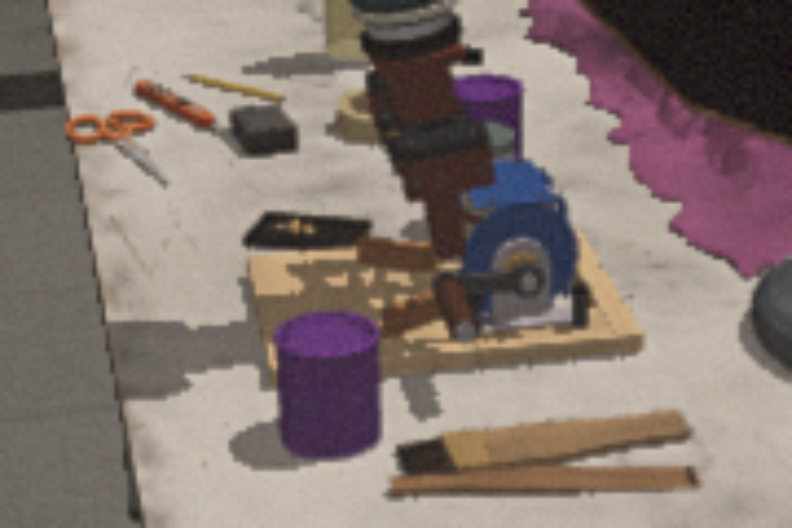

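The tin is inside the cradle, hidden behind the fingers at (445,225). The force shows no back-plate contact yet, so I'll ease on until it touches, back off and check.

```bash
python3 - <<'E'
from h import *
np.set_printoptions(precision=4,suppress=True)
q=t.q("y",.15,1)
r=servo_line(t.w(-.0365,0,.052),q,rate=.02,contact_N=6);print(r,t.inv(current_position()),current_force()@t.M)
servo_line(t.w(-.10,0,.052),q,rate=.12); servo_line(t.w(-.13,0,.2),q,rate=.2)
for n in("side","top"):
    c=capture(n)
    for s in silhouettes(n,"lacquer_tin")[:3]:
        p=cloud(c,s["region"]);m=t.inv(np.median(p,0)) if len(p) else None;print(n,s["conf"],s["xy"],len(p),m, (((p-np.r_[t.o,0])@t.M).min(0),((p-np.r_[t.o,0])@t.M).max(0)) if len(p) else "")
I=capture("side")["image"][210:300,260:380];cv2.imwrite("pics/s3.png",cv2.resize(I,None,fx=6.5,fy=6.5));print(current_clock())
E
```

```text
True [-0.0434  0.      0.0513] [-0.8669  0.4191 -0.6347]
side 0.87 [293.2, 287.5] 748 [-0.157  -0.2017  0.0516] (array([-0.1901, -0.2162, -0.002 ]), array([-0.1208, -0.0097,  0.0812]))
side 0.51 [330.7, 224.2] 197 [0.0454 0.2744 0.0717] (array([ 0.0111,  0.251 , -0.0029]), array([0.0768, 0.5578, 0.0804]))
side 0.46 [323.2, 248.0] 29 [-0.0279 -0.0146  0.0836] (array([-0.0318, -0.0456,  0.0646]), array([-0.0204,  0.0031,  0.1034]))
top 0.97 [377.1, 280.1] 515 [-0.16   -0.172   0.0741] (array([-0.1912, -0.2068, -0.0037]), array([-0.1235, -0.1405,  0.084 ]))
top 0.93 [221.1, 201.2] 584 [0.0351 0.2899 0.0739] (array([ 0.0061,  0.2624, -0.0028]), array([0.0742, 0.327 , 0.0869]))
top 0.68 [320.1, 227.9] 89 [-0.0299 -0.0009  0.0668] (array([-0.0333, -0.0249,  0.016 ]), array([-0.0194,  0.0236,  0.1016]))
12.3667
```

View pics/s3.png

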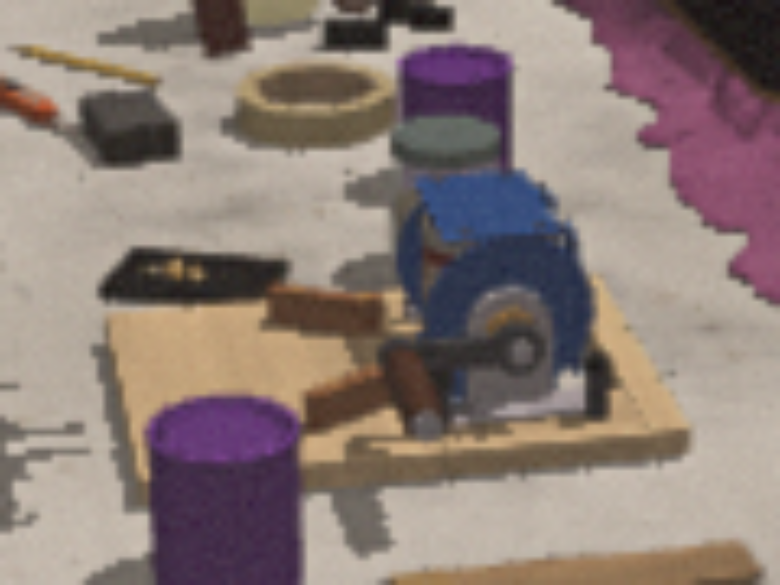

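The tin's front now measures x ≈ -31 mm, which puts its centre at about +2 mm, so it is home against the back plate. The cradle is still upright, with the crank level at (410,385). Next I'll grip the crank and swing it.

```bash
cat >> h.py <<'E'
Y=-.123
def swing(a,b,off,n=18):
    q=t.q("x",0,1);mx=0
    for k,th in enumerate(np.linspace(a,b,n+1)[1:]):
        u=np.array([-np.cos(th),0,np.sin(th)])
        p=np.array([0,Y,.041])+.06*u+off
        hit=servo_line(t.w(*p),q,rate=.06,contact_N=35)
        f=current_force()@t.M;fr=f@u;off=off+2e-4*np.clip(fr,-10,10)*u
        if k%3==2 or hit: print(round(np.degrees(th)),hit,f,"rad",round(fr,1),off*1000,round(current_grip_force(),1))
        if hit and k<n-2: print("STOP");break
    return off
E
python3 - <<'E'
from h import *
np.set_printoptions(precision=3,suppress=True)
q=t.q("x",0,1)
move_ptp(t.w(-.06,Y,.16),q);move_gripper(.06)
print(servo_line(t.w(-.06,Y,.041),q,rate=.12,contact_N=8))
move_gripper(0);print(current_finger_gap(),current_grip_force(),current_force()@t.M,current_clock())
if abs(current_finger_gap()-.021)<.004:
    off=swing(0,np.radians(180),np.zeros(3))
    np.save("off.npy",off)
    print(t.inv(current_position()),current_clock())
    c=capture("side");cv2.imwrite("pics/s4.png",cv2.resize(c["image"][200:320,220:400],None,fx=4.4,fy=4.4))
E
```

```text
False
0.019501169734557688 29.998896718025208 [-3.194 -0.782  2.51 ] 16.2667
30 False [ 0.014 -0.002  1.694] rad 0.8 [-1.72   0.     0.462] 30.0
60 False [0.516 0.604 1.985] rad 1.5 [-0.977  0.    -0.028] 30.0
90 False [ 0.401 -0.035  0.996] rad 1.0 [-0.916  0.     0.007] 30.0
120 False [ 2.445 -2.042 -0.219] rad 1.0 [-0.871  0.     0.036] 30.0
150 False [ 2.09  -2.248 -1.854] rad 0.9 [-0.691  0.     0.161] 30.0
180 False [-1.456 -2.92   2.7  ] rad -1.5 [-0.926  0.     0.166] 30.0
[ 0.059 -0.123  0.041] 22.1167
```

View pics/s4.png

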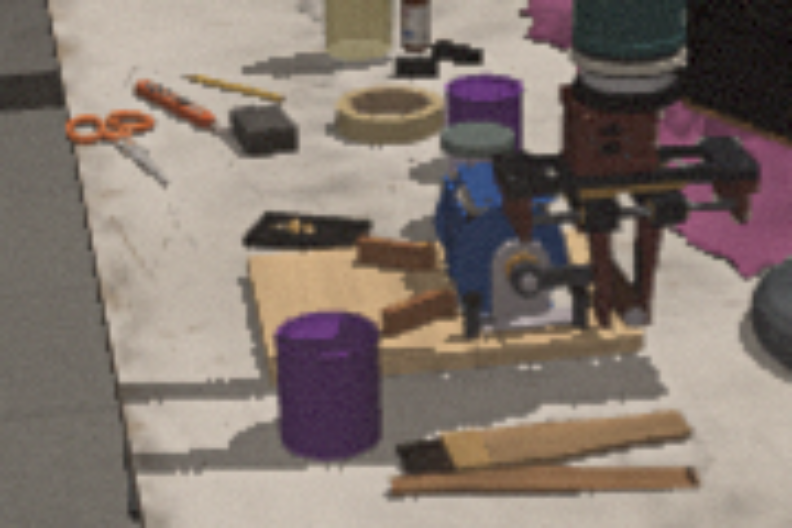

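The crank is level on the far side, gripped at (625,300), and the cradle is inverted. I'll press lightly to the stop, wait, swing back, seat it and release.

```bash
python3 - <<'E'
from h import *
np.set_printoptions(precision=3,suppress=True)
q=t.q("x",0,1);off=np.load("off.npy")
p=t.inv(current_position());print(servo_line(t.w(p[0],Y,p[2]-.004),q,rate=.02,contact_N=10),t.inv(current_position()),current_force())
sleep(3.2)
off=swing(np.pi,0,off)
p=t.inv(current_position());print(servo_line(t.w(p[0],Y,p[2]-.004),q,rate=.02,contact_N=10),t.inv(current_position()),current_force())
move_gripper(.045);p=t.inv(current_position())
servo_line(t.w(p[0],Y,.16),q,rate=.12);servo_line(t.w(p[0]-.06,Y,.30),q,rate=.2)
move_ptp([.25,.5,.25],q)
print(current_clock())
for n in("side","top"):
    c=capture(n)
    for k in("lacquer_tin","crank_grip"):
        for s in silhouettes(n,k)[:3]:
            P=(cloud(c,s["region"])-np.r_[t.o,0])@t.M;print(n,k,s["conf"],s["xy"],len(P),np.median(P,0) if len(P) else "")
I=capture("side")["image"][210:300,260:380];cv2.imwrite("pics/s5.png",cv2.resize(I,None,fx=6.5,fy=6.5))
E
```

```text
True [ 0.059 -0.123  0.041] [-2.107  0.548  8.746]
150 False [-1.6   -3.219  0.814] rad -1.0 [-0.957  0.     0.109] 30.0
120 False [-1.63  -4.406  1.691] rad 0.6 [-0.841  0.     0.282] 30.0
90 False [-1.262 -4.524 -1.912] rad -1.9 [-0.888  0.    -0.23 ] 30.0
60 False [ 0.619 -3.698 -1.192] rad -1.3 [-0.8    0.    -0.344] 30.0
30 False [-0.801 -3.721 -1.729] rad -0.2 [-0.812  0.    -0.355] 30.0
0 False [-0.638 -2.863  2.587] rad 0.6 [-1.144  0.    -0.3  ] 30.0
True [-0.061 -0.123  0.04 ] [-0.959  0.612  8.24 ]
36.5333
side lacquer_tin 0.66 [291.3, 286.5] 761 [-0.157 -0.201  0.051]
side lacquer_tin 0.63 [328.1, 223.0] 176 [0.044 0.273 0.073]
side crank_grip 0.43 [323.9, 268.8] 82 [-0.06  -0.128  0.067]
side crank_grip 0.32 [334.0, 251.7] 746 [-0.007 -0.043  0.072]
top lacquer_tin 0.63 [219.4, 202.9] 558 [0.034 0.291 0.074]
top lacquer_tin 0.59 [375.6, 277.7] 545 [-0.16  -0.172  0.074]
top lacquer_tin 0.58 [497.5, 252.4] 1235 [-0.065 -0.52   0.024]
top crank_grip 0.51 [362.2, 239.8] 122 [-0.062 -0.121  0.068]
top crank_grip 0.35 [262.4, 263.9] 641 [-0.135  0.168  0.008]
```

View pics/s5.png

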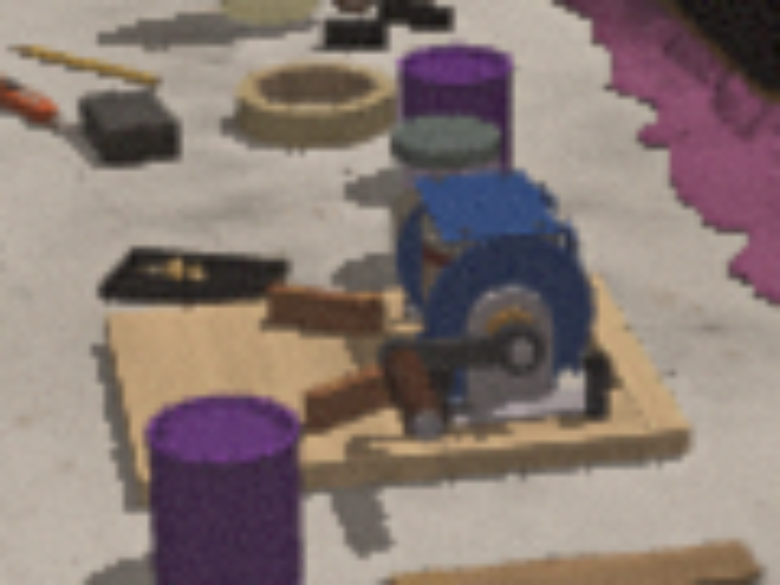

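The picture matches the one from before the swing. The cradle is upright, the crank level at (410,385), the tin visible in the opening at (430,250), and nothing else has moved.

```bash
python3 -c "
from bench import *
print(close_job())"
```

```text
the job is handed in; nothing more can be done
None
```

The tin was pushed home, turned upside down for just over three seconds, brought back upright in the cradle and released. The job was handed in at about 37 s; no verdict came back, but the final picture shows the tin in the cradle and no other object visibly moved.

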